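# Push the drip tray in under the jar rack

### The job

Two washed jars are draining mouth-down on the slotted wooden rack. Push the blue drip tray along the shelf and in between the rack's two side boards until its far wall is fully home against the rack's back rail, then move clear. Only push the tray, never lift it, and leave the jars, the mug and the seamer where they stand.

Things in the scene. Friction and masses are not known exactly. Their poses are not given: they have to be found in the camera images.
- rack: Fixed wooden draining rack. Origin on the shelf under its middle; x points the way the tray goes in (roughly away from the robot), y along the rack. 120 mm deep (x -60 to 60), 238 wide, 53 high. Two side boards along x, 16 mm thick, 45 high, rounded noses, inner faces at y = -103 and +103. Back rail: near face at x = 50, z 5 to 45. Front open. Slats on top, z 45 to 53.
- tray: Blue enamel drip tray, loose, flat on the shelf before the rack, 0.35 kg. Open pan 140 mm along its x, 200 along its y, 30 high, walls 2.5 thick, corner radius 14. Origin: centre of its underside; x roughly as the rack's x (up to 0.3 rad off). 3 mm clearance each side in the rack. Fully home: x = -20, y = 0 in the rack's frame, near wall at x = -90, 30 mm proud of the rack's front.
- jar_a: Empty glass jar standing mouth-down on the rack's slats, loose, 72 mm diameter, 105 high; origin at the centre of its underside, 53 mm above the shelf. Its front is at least 20 mm behind the rack's front. Leave alone.
- jar_b: The second such jar on the rack, same size and origin. Leave alone.
- mug: Brown ceramic mug standing upright on the shelf at one side of the rack, loose, 82 mm diameter with a handle on its +y side, 95 mm high; origin at the centre of its underside. Leave alone.
- seamer: Steel hand seamer for jar lids, loose, standing at the other side of the rack, 0.75 kg: disc of 94 mm diameter, black palm knob on top (118 mm high), lever with black grip reaching 135 mm along its -x (away from the robot), roller arm 67 mm along its +x. Origin at the centre of its underside. Leave alone.
Not all that is in view belongs to the job. Of the things shaped like the tray, the blue one is meant.

How it is judged:
On the way:
1. the tray's leading wall is in between the side boards, lying flat and square (x of tray in the frame of rack between -0.1 and -0.03 m and y of tray in the frame of rack between -0.012 and 0.012 m and angle between the x axis of tray and the x axis of rack, either way round below 0.12 rad and height (world z) of tray below 0.006 m), for 0.1 s.
At the end, for the whole second after the job is handed in: The tray lies flat and at rest between the rack's side boards, its far wall within 6 mm of the back rail, centred within 6 mm and square within 0.05 rad; both jars, the mug and the seamer are upright and within 15 mm of where they stood (x of tray in the frame of rack above -0.026 m and y of tray in the frame of rack between -0.006 and 0.006 m and angle between the x axis of tray and the x axis of rack, either way round below 0.05 rad and height (world z) of tray below 0.004 m and angle between tray's own z axis and vertical below 0.04 rad and linear speed of tray below 0.01 m/s and distance of each of jar_a, jar_b, mug, seamer from where it was at the start of the episode below 0.015 m and angle between each of jar_a, jar_b, mug, seamer's own z axis and vertical below 0.1 rad); the robot touches nothing.
It fails at once if the tray is lifted or tipped off the shelf (height (world z) of tray above 0.008 m or angle between tray's own z axis and vertical above 0.12 rad).
It fails at once if a jar, the mug or the seamer is moved or tipped (distance of any of jar_a, jar_b, mug, seamer from where it was at the start of the episode above 0.015 m or angle between any of jar_a, jar_b, mug, seamer's own z axis and vertical above 0.2 rad).
It also fails if it takes over 72 s, if anything falls off the work surface, if the arm or the gripper's body presses on something with over 40 N, if the wrist force passes 120 N, or if a joint passes its speed limit or range.

### The arm

A 6-joint arm with a two-finger parallel gripper is mounted at the origin on the work surface. World frame = base frame: x ahead of the robot, y to its left, z up, the work surface at z = 0. Lengths are in m, angles in rad, forces in N, time in s.
With the tool pointing down it reaches from about 0.25 to 0.725 m from the base axis. Payload 4 kg.
Tool frame: the origin (TCP) lies at the very end of the fingers, on their centre line; the grasp point (between the pads) lies arm.hold_point_z behind it (arm.hold_point_z is the distance from the TCP to the grasp point, in m); y points along the fingers, z is the direction in which the jaws open and shut, and the axes are right-handed (so a half turn about y gives the same grasp; the last joint's range is limited). The gripper opens to 85 mm and grips with 20 to 120 N. Pads are 22 mm wide; open, the fingers measure 114 mm over their backs; the gripper's body (76 mm by 85 mm) begins 54 mm behind the grasp point. The pads swing forward as they close: fully open they stand 13 mm farther back than shut.
Start: joints at [1.143, 0.241, 0.005, 1.335, 0, 1.571], TCP at [0.207, 0.455, 0.231] pointing down, gripper open.
Joint ranges: [-2.72, 2.72], [-1.05, 1.87], [-1.09, 1.28], [-1.99, 2.15], [-1.42, 1.44], [-3.14, 3.14]. Speed limits (rad/s): [2.79, 2.79, 3.14, 3.14, 3.14, 3.14].

### API

Orientations are given as [roll, pitch, yaw] about the fixed x, y, z axes, in that order (R = Rz(yaw) Ry(pitch) Rx(roll)).
In Python, from workcell import arm gives the robot as it stands.
- The arm moves only by the shell command python3 -m crank 'ROWS' [FORCE]. ROWS is JSON, a list of rows, each an object of numbers: "tx", "ty", "tz": the shift along the tool's x, y, z in cm; "ax", "ay", "az": the turn, a rotation vector about the tool's x, y, z in degrees; "grip": the closure in counts, from 0 (fully open) to 255 (shut). In form: [{"tx": .., "ty": .., "tz": .., "ax": .., "ay": .., "az": .., "grip": ..}, ...]. A call has 1 to 20 rows; each row is the pose to reach, as a shift and turn from the pose commanded when the call began, along the tool's axes at that moment; what a row does not reach only later rows make up. A row lasts 1/10 s, in which the tool goes at most 50 mm and 8.59 degrees, less where a joint would pass 70% of its speed; a pose out of reach is approached as far as the arm can. A call with a gripper value outside its range is refused whole. The fingers move at their own pace and stop on an object; FORCE is the grip in N (left out, the last holds). Time passes only in rows, so rows that repeat a pose let the fingers close. It gives the time, the measured TCP pose, the force and the opening at its end, in the units of the state.
- arm.state(): the state, without advancing time (a new reading comes with each control period).
- arm.camera(name): name is "scene" or "side" or "wrist"; returns the picture (480x640x3 uint8, blue, green, red); there is no depth.
- arm.camera_params(name): a dict with "fx", "fy", "cx", "cy" (pixels), "R" (3x3) and "t" (3): a world point X has camera coordinates R X + t; the wrist camera has in their place "hand_eye" (4x4, takes a point from camera to tool coordinates, whose origin is the TCP and whose axes are the tool frame's). Camera axes: x right, y down, z forward; pixel columns grow to the right and rows downward; lengths in m; the calibration is good to about 2 mm. A picture is of the moment at which its call begins: read the wrist's pose just before it. camera_params takes no time and is no camera call.
- arm.sign_off(): hands the job in, once; it reports no verdict.
The state is a dict: "t": time; "joint_pos": joint angles; "qd": joint speeds; "effort": joint torques, N m; "tcp_pos": TCP position; "eef_rot": TCP orientation; "contact_force": force on the tool from outside, world axes, zero at the start; "torque": the same for the moment, N m; "finger_gap": finger opening in m.
Only numpy, scipy, OpenCV 4.12 (cv2) and the standard library are available. Lean on these libraries where they do the work, as an engineer would, in place of code of your own. Each camera call takes 0.05 s, during which the arm holds its last target. There are 200 camera calls.

## Working session

There is one attempt and no reset: what is moved stays moved. The work goes in short steps, Python scripts to look and compute and a shell command to move; the robot and the scene stay as the last step left them, time stands still between calls to the robot, and variables do not carry over. Pictures are saved under pics/ and viewed, about 8 in all and at most 12, crops included, and the job is handed in when it is done.

```bash
mkdir -p pics; ls; python3 - <<'E'
from workcell import arm
import cv2,numpy as np
print(arm.state())
for n in ("scene","side"):
    cv2.imwrite(f"pics/{n}0.png",arm.camera(n)); p=arm.camera_params(n); print(n,p)
print(arm.camera_params("wrist"),arm.hold_point_z)
E
```

```text
pics
{'t': 0.0, 'joint_pos': array([ 1.14299808e+00,  2.41446061e-01,  3.74263410e-03,  1.33519840e+00,
       -2.57057335e-05,  1.57079016e+00]), 'qd': array([ 0.00036843,  0.00025373,  0.00093673, -0.00097146, -0.00061855,
        0.00137239]), 'effort': array([-8.75252954e-04, -3.72318363e+01,  2.52409279e+01,  1.69550499e-02,
       -1.14221889e-04, -3.83684807e-06]), 'tcp_pos': array([0.20718282, 0.45437048, 0.23040346]), 'eef_rot': array([-1.57290183e+00, -2.56926866e-05, -4.27792019e-01]), 'contact_force': array([-0.88409722, -0.09888784,  0.18534573]), 'torque': array([-0.00531994, -0.00902636, -0.01048275]), 'finger_gap': 0.08548632359215139}
scene {'fx': 568.4497893318762, 'fy': 568.4497893318762, 'cx': 309.27329608067896, 'cy': 231.0102857530787, 'R': array([[ 0.33482307,  0.9421456 , -0.01597447],
       [ 0.55997293, -0.21258263, -0.80077396],
       [-0.75784156,  0.25917232, -0.5987536 ]]), 't': array([-0.23841997, -0.25475216,  1.58170042])}
side {'fx': 506.60132140567777, 'fy': 506.60132140567777, 'cx': 313.53259409871873, 'cy': 239.3349015084572, 'R': array([[ 0.80318421, -0.59538509, -0.02029105],
       [-0.34199161, -0.43292788, -0.83403549],
       [ 0.48778773,  0.6768235 , -0.55133754]]), 't': array([-0.42454553,  0.28771368,  0.71424746])}
{'fx': 361.75036781253675, 'fy': 361.75036781253675, 'cx': 323.7963914287048, 'cy': 239.07125882987222, 'hand_eye': array([[ 6.63183463e-04,  9.55646021e-01,  2.94516966e-01,
        -7.46452416e-02],
       [-2.58843586e-04, -2.94516857e-01,  9.55646249e-01,
        -1.42274986e-01],
       [ 9.99999747e-01, -7.10002617e-04,  5.20441341e-05,
        -2.49062928e-04],
       [ 0.00000000e+00,  0.00000000e+00,  0.00000000e+00,
         1.00000000e+00]])} 0.0187
```

View pics/scene0.png

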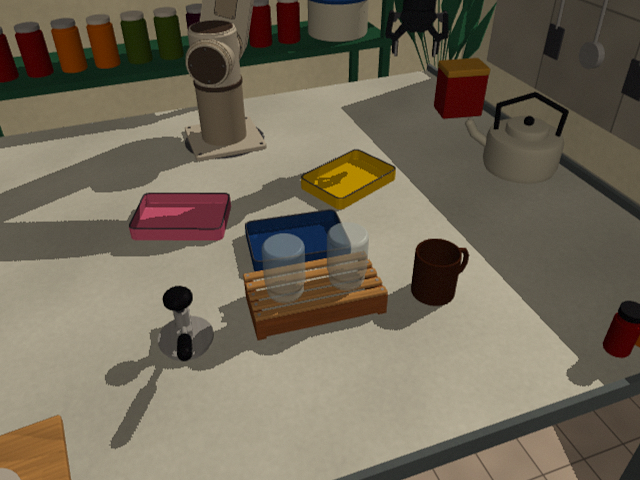

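View pics/side0.png

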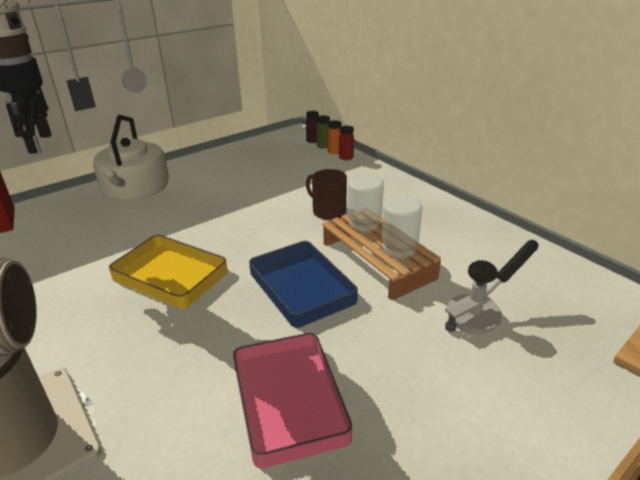

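Scene view: robot at the top. The candidates are the blue tray (295,240), the pink tray (182,215) and the yellow tray (348,180). In the side view they are at (303,283), (293,395) and (168,272). The blue one, in front of the rack, is the one meant. The rack is at (315,293) in scene, the mug at (437,272) and the seamer at (183,325). Next I check the choice in a close crop and read corner pixels.

```bash
python3 - <<'E'
import cv2,numpy as np
a=cv2.imread("pics/scene0.png")[200:345,235:395]; b=cv2.imread("pics/side0.png")[200:335,240:450]
def up(im,k,x0,y0):
    o=cv2.resize(im,None,fx=k,fy=k,interpolation=cv2.INTER_CUBIC)
    o=cv2.convertScaleAbs(o,alpha=1.5,beta=20)
    for x in range(-x0%20,im.shape[1],20): cv2.line(o,(x*k,0),(x*k,6),(0,255,0),1); cv2.putText(o,str(x+x0),(x*k,16),0,.35,(0,0,255),1)
    for y in range(-y0%20,im.shape[0],20): cv2.line(o,(0,y*k),(6,y*k),(0,255,0),1); cv2.putText(o,str(y+y0),(8,y*k+4),0,.35,(0,0,255),1)
    return o
cv2.imwrite("pics/c1.png",up(a,4,235,200)); cv2.imwrite("pics/c2.png",up(b,3,240,200)) if 0 else cv2.imwrite("pics/c2.png",up(b[:, :200],4,240,200))
E
```

```text
(no output)
```

View pics/c1.png

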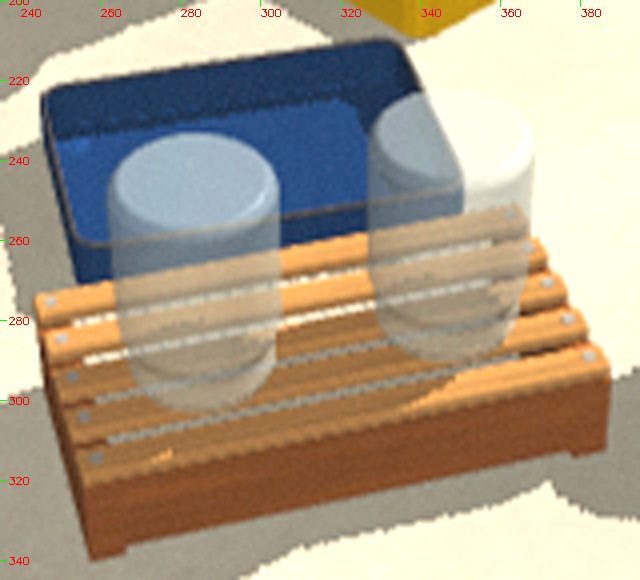

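View pics/c2.png

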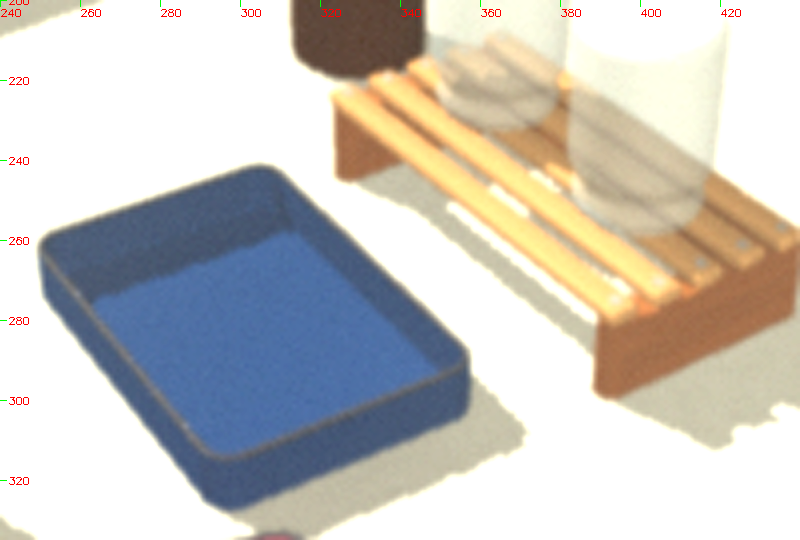

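The crops confirm the choice: the blue pan stands right before the rack's open front. Its rim corners in side are near (250,261), (305,241), (357,289) and (296,315). Rack corners are readable in both views. Next I fit the planar poses.

```bash
cat > h.py <<'E'
import numpy as np, cv2
from scipy.optimize import least_squares
from workcell import arm
def proj(n,X):
    p=arm.camera_params(n); c=np.atleast_2d(X)@np.array(p["R"]).T+p["t"]
    return c[:,:2]/c[:,2:]*[p["fx"],p["fy"]]+[p["cx"],p["cy"]]
def back(n,uv,z):
    p=arm.camera_params(n); R=np.array(p["R"]); uv=np.atleast_2d(uv)
    d=np.c_[(uv-[p["cx"],p["cy"]])/[p["fx"],p["fy"]],np.ones(len(uv))]@R; o=-R.T@p["t"]
    return (o+d*((z-o[2])/d[:,2])[:,None])[:,:2]
def rot(a): return np.array([[np.cos(a),-np.sin(a)],[np.sin(a),np.cos(a)]])
def sd(q,hx=.07,hy=.1,r=.014):   # signed distance to rounded rectangle
    d=np.abs(q)-[hx-r,hy-r]; return np.linalg.norm(np.maximum(d,0),axis=1)+np.minimum(d.max(1),0)-r
def fit_tray(P,x0):
    f=lambda v: sd((P-v[:2])@rot(v[2]))*1e3
    s=least_squares(f,x0,loss="soft_l1"); return s.x,f(s.x)
E
cat > fit0.py <<'E'
from h import *
side=np.array([(250,261.2),(265,253.2),(285,245.7),(305,241.2),(322.5,255),(340,271.2),(353.7,284.5),(356.7,288.7),(340,297.5),(315,309.3),(296,314.7),(288.7,311.7),(272.5,291.2),(260,274.3)])
sc=np.array([(245.5,225),(250,222),(272.5,218),(302.5,213.5),(328.7,209.7),(335,212.5),(342.5,226.2),(350,241.2),(248,238.7),(252.5,255),(256,261.2)])
A,B=back("side",side,.03),back("scene",sc,.03)
for P in (A,B,np.r_[A,B]):
    x,r=fit_tray(P,[*A.mean(0),0]); print("tray",x.round(4),r.round(1))
C=[("scene",(258,340),60,-119,0),("scene",(386.7,313),60,119,0),("scene",(244.5,274.5),-60,-119,53),("scene",(364.5,251.2),-60,119,53),("scene",(386.7,288),60,119,53),
("side",(438.7,278.7),60,-119,0),("side",(391.3,299.5),-60,-119,0),("side",(325,245),-60,119,0),("side",(323.7,223),-60,119,53),("side",(392.5,278),-60,-119,53),("side",(439,258),60,-119,53)]
W=np.array([back(n,u,z/1e3)[0] for n,u,_,_,z in C]); L=np.array([(a,b) for _,_,a,b,_ in C])/1e3
g=lambda v:((L@rot(v[2]).T+v[:2]-W)*1e3).ravel()
s=least_squares(g,[.5,0,0],loss="soft_l1"); print("rack",s.x.round(4),g(s.x).reshape(-1,2).round(1).tolist())
rk=s.x; d=rot(rk[2]).T@(x[:2]-rk[:2]); print("tray in rack",d.round(4),x[2]-rk[2])
for n,u in (("scene",(435,250)),("scene",(186,345))): print(back(n,u,.09 if u[0]>300 else 0.0)) 
E
python3 fit0.py
```

```text
tray [ 0.526   0.0365 -0.1276] [-1.3 -0.2  3.2 -2.2 -2.3 -0.4 -0.1 -0.5 -2.   3.  -0.2 -0.4 -0.2 -1.4]
tray [ 0.5255  0.0393 -0.0956] [-1.6 -0.7  1.   0.3 -0.7 -1.7 -0.5 -0.7 -0.2 -0.3 -1.5]
tray [ 0.5252  0.0383 -0.1021] [-4.5 -1.3  0.9 -2.7 -0.4 -0.2 -1.1  0.4  0.5  4.   0.7  0.7 -0.8 -3.5
 -2.4 -1.5  0.5  0.2 -0.3 -1.1  0.5  0.6 -1.1 -1.6 -2. ]
rack [ 0.7023  0.013  -0.0662] [[3.3, -1.7], [0.5, -1.0], [-1.3, -3.7], [-0.9, 0.6], [9.9, -1.7], [-0.5, 2.6], [-2.1, -1.0], [-0.1, 13.7], [-2.0, 7.3], [0.4, -0.2], [6.4, 1.5]]
tray in rack [-0.1785  0.0136] -0.035860836151487635
[[0.73471907 0.23577596]]
[[ 0.71879598 -0.22750035]]
```

```bash
python3 -m crank '[{"tx":12,"tz":-6,"ay":-5},{"tx":24,"tz":-12,"ay":-10},{"tx":36,"tz":-18,"ay":-15},{"tx":48.8,"tz":-24.4,"ay":-20.5},{"tx":48.8,"tz":-24.4,"ay":-20.5},{"tx":48.8,"tz":-24.4,"ay":-20.5},{"tx":48.8,"tz":-24.4,"ay":-20.5},{"tx":48.8,"tz":-24.4,"ay":-20.5},{"tx":48.8,"tz":-24.4,"ay":-20.5},{"tx":48.8,"tz":-24.4,"ay":-20.5},{"tx":48.8,"tz":-24.4,"ay":-20.5},{"tx":48.8,"tz":-24.4,"ay":-20.5},{"tx":48.8,"tz":-24.4,"ay":-20.5},{"tx":48.8,"tz":-24.4,"ay":-20.5},{"tx":48.8,"tz":-24.4,"ay":-20.5},{"tx":48.8,"tz":-24.4,"ay":-20.5},{"tx":48.8,"tz":-24.4,"ay":-20.5},{"tx":48.8,"tz":-24.4,"ay":-20.5}]' && python3 - <<'E'
from h import *
s=arm.state(); im=arm.camera("wrist"); cv2.imwrite("pics/w1.png",im)
np.savez("w1.npz",p=s["tcp_pos"],r=s["eef_rot"]); print(s["tcp_pos"],s["eef_rot"])
E
```

```text
validation failed for argument at $[0]...
```

```bash
python3 -m crank '[{"tx":12,"ty":0,"tz":-6,"ax":0,"ay":-5,"az":0,"grip":0},{"tx":24,"ty":0,"tz":-12,"ax":0,"ay":-10,"az":0,"grip":0},{"tx":36,"ty":0,"tz":-18,"ax":0,"ay":-15,"az":0,"grip":0},{"tx":48.8,"ty":0,"tz":-24.4,"ax":0,"ay":-20.5,"az":0,"grip":0},{"tx":48.8,"ty":0,"tz":-24.4,"ax":0,"ay":-20.5,"az":0,"grip":0},{"tx":48.8,"ty":0,"tz":-24.4,"ax":0,"ay":-20.5,"az":0,"grip":0},{"tx":48.8,"ty":0,"tz":-24.4,"ax":0,"ay":-20.5,"az":0,"grip":0},{"tx":48.8,"ty":0,"tz":-24.4,"ax":0,"ay":-20.5,"az":0,"grip":0},{"tx":48.8,"ty":0,"tz":-24.4,"ax":0,"ay":-20.5,"az":0,"grip":0},{"tx":48.8,"ty":0,"tz":-24.4,"ax":0,"ay":-20.5,"az":0,"grip":0},{"tx":48.8,"ty":0,"tz":-24.4,"ax":0,"ay":-20.5,"az":0,"grip":0},{"tx":48.8,"ty":0,"tz":-24.4,"ax":0,"ay":-20.5,"az":0,"grip":0},{"tx":48.8,"ty":0,"tz":-24.4,"ax":0,"ay":-20.5,"az":0,"grip":0},{"tx":48.8,"ty":0,"tz":-24.4,"ax":0,"ay":-20.5,"az":0,"grip":0},{"tx":48.8,"ty":0,"tz":-24.4,"ax":0,"ay":-20.5,"az":0,"grip":0},{"tx":48.8,"ty":0,"tz":-24.4,"ax":0,"ay":-20.5,"az":0,"grip":0}]' && python3 - <<'E'
from h import *
s=arm.state(); im=arm.camera("wrist"); cv2.imwrite("pics/w1.png",im)
np.savez("w1.npz",p=s["tcp_pos"],r=s["eef_rot"]); print(s["tcp_pos"],s["eef_rot"])
E
```

```text
t: 1.7
tcp_pos: [0.5496, 0.0317, 0.2316]
eef_rot: [-1.571, -0.0, -0.068]
contact_force: [0.5, -0.3, 0.6]
finger_gap: 0.0852
[0.54963937 0.03170359 0.23164813] [-1.57066820e+00 -2.36993631e-04 -6.79205598e-02]
```

View pics/w1.png

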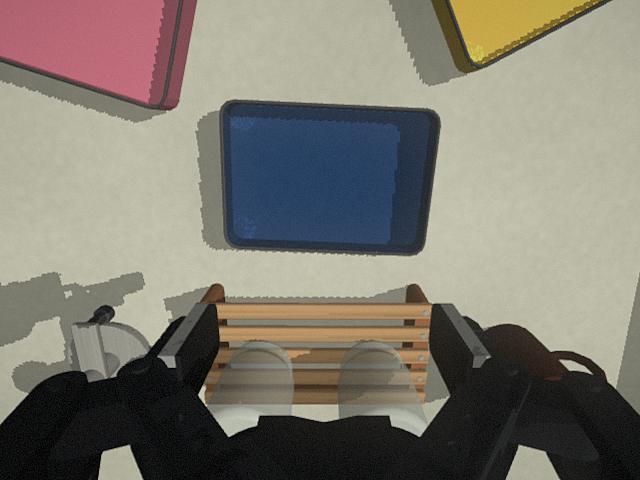

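Wrist view, with forward pointing down: the tray rim spans (223,100), (440,108), (424,255) and (224,246). The board noses are at about (216,286) and (416,286), with the slats below them. I extract these numerically and take a close crop of the noses.

```bash
cat >> h.py <<'E'
from scipy.spatial.transform import Rotation as Ro
def wback(uv,z,p,r):
    c=arm.camera_params("wrist"); H=np.array(c["hand_eye"]); R=Ro.from_euler("xyz",r).as_matrix()
    uv=np.atleast_2d(uv).astype(float); d=np.c_[(uv-[c["cx"],c["cy"]])/[c["fx"],c["fy"]],np.ones(len(uv))]@H[:3,:3].T@R.T
    o=R@H[:3,3]+p; return (o+d*((z-o[2])/d[:,2])[:,None])[:,:2]
def wrist_tray(im,p,r):
    hsv=cv2.cvtColor(im,cv2.COLOR_BGR2HSV)
    m=((hsv[...,2]<130)&((hsv[...,0]>95)&(hsv[...,0]<130)&(hsv[...,1]>90))).astype(np.uint8)
    m=cv2.morphologyEx(m,cv2.MORPH_OPEN,np.ones((5,5))); cs,_=cv2.findContours(m,0,2)
    c=max(cs,key=cv2.contourArea); c=cv2.convexHull(c)[:,0]
    k=np.zeros_like(m); cv2.fillPoly(k,[c],1); cs,_=cv2.findContours(k,0,1); c=cs[0][:,0]
    P=wback(c,.03,p,r); x,res=fit_tray(P,[*P.mean(0),r[2]]); return x,res,c
E
python3 - <<'E'
from h import *
d=np.load("w1.npz"); im=cv2.imread("pics/w1.png")
x,r,c=wrist_tray(im,d["p"],d["r"]); print(x.round(4),np.abs(r).mean(),np.abs(r).max(),cv2.boundingRect(c))
k=4;a=im[270:350,200:440]; o=cv2.resize(a,None,fx=3.3,fy=3.3,interpolation=cv2.INTER_CUBIC); cv2.imwrite("pics/w1c.png",o)
E
```

```text
[ 0.5272  0.0383 -0.138 ] 6.8907045117066525 25.052511815482195 (224, 105, 201, 142)
```

View pics/w1c.png

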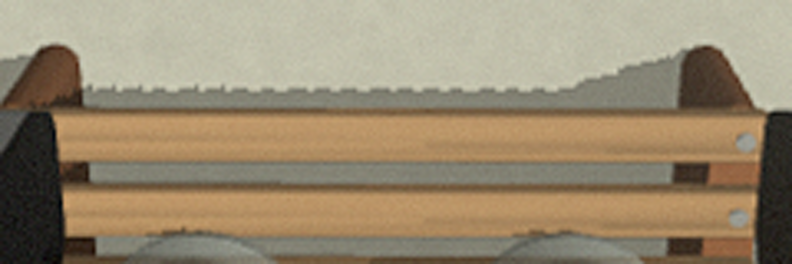

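```bash
sed -i 's/^    m=((hsv.*$/    m=((hsv[...,2]<85)|((hsv[...,0]>95)\&(hsv[...,0]<130)\&(hsv[...,1]>90))).astype(np.uint8); m[ymax:]=0/; s/def wrist_tray(im,p,r)/def wrist_tray(im,p,r,ymax=272)/' h.py
python3 - <<'E'
from h import *
d=np.load("w1.npz"); p,r=d["p"],d["r"]; im=cv2.imread("pics/w1.png")
x,e,c=wrist_tray(im,p,r); print("tray",x.round(4),np.abs(e).mean(),np.abs(e).max(),cv2.boundingRect(c))
l=wback([(224.8,300.3),(227,323),(229.1,344.5)],0,p,r); q=wback([(406,301.8),(403.6,323),(402.4,344.5)],0,p,r)
s=wback([(216.7,303.3),(428.8,303.9)],.053,p,r); n=wback([(217.6,283.6),(414.5,283.6)],.02,p,r)
print(l.round(4).tolist(),q.round(4).tolist(),"slat",s.round(4).tolist(),"nose",n.round(4).tolist())
f=lambda v:1e3*np.r_[((l-v[:2])@rot(v[2]))[:,1]+.103,((q-v[:2])@rot(v[2]))[:,1]-.103,((s-v[:2])@rot(v[2]))[:,0]+.06]
o=least_squares(f,[.7,.01,-.07]); print("rack",o.x.round(4),f(o.x).round(1))
t=rot(o.x[2]).T@(x[:2]-o.x[:2]); print("tray in rack",t.round(4),x[2]-o.x[2])
E
```

```text
tray [ 0.5248  0.0363 -0.112 ] 0.4521396665411267 2.88495322323019 (220, 100, 220, 155)
[[0.6553, -0.0891], [0.6844, -0.0909], [0.7132, -0.0926]] [[0.6714, 0.1172], [0.6986, 0.1144], [0.7274, 0.1129]] slat [[0.6324, -0.0797], [0.6474, 0.1281]] nose [[0.6256, -0.0871], [0.6401, 0.122]]
rack [ 0.6991  0.0115 -0.0718] [-0.4 -0.1  0.2  0.5 -0.4  0.2 -0.   0. ]
tray in rack [-0.1757  0.0123] -0.04019757849084961
```

```bash
python3 -m crank '[{"tx":-1.2,"ty":0,"tz":4,"ax":0,"ay":8,"az":0,"grip":0},{"tx":-2.5,"ty":0,"tz":8,"ax":0,"ay":16,"az":0,"grip":0},{"tx":-2.5,"ty":0,"tz":12,"ax":0,"ay":24,"az":0,"grip":0},{"tx":-2.5,"ty":0,"tz":14.7,"ax":0,"ay":32,"az":0,"grip":0},{"tx":-2.5,"ty":0,"tz":14.7,"ax":0,"ay":40,"az":0,"grip":0},{"tx":-2.5,"ty":0,"tz":14.7,"ax":0,"ay":48,"az":0,"grip":0},{"tx":-2.5,"ty":0,"tz":14.7,"ax":0,"ay":56,"az":0,"grip":0},{"tx":-2.5,"ty":0,"tz":14.7,"ax":0,"ay":64,"az":0,"grip":0},{"tx":-2.5,"ty":0,"tz":14.7,"ax":0,"ay":72,"az":0,"grip":0},{"tx":-2.5,"ty":0,"tz":14.7,"ax":0,"ay":80,"az":0,"grip":0},{"tx":-2.5,"ty":0,"tz":14.7,"ax":0,"ay":88,"az":0,"grip":0},{"tx":-2.5,"ty":0,"tz":14.7,"ax":0,"ay":90.2,"az":0,"grip":0},{"tx":-2.5,"ty":0,"tz":14.7,"ax":0,"ay":90.2,"az":0,"grip":0},{"tx":-2.5,"ty":0,"tz":14.7,"ax":0,"ay":90.2,"az":0,"grip":0},{"tx":-2.5,"ty":0,"tz":14.7,"ax":0,"ay":90.2,"az":0,"grip":0}]'
python3 -m crank '[{"tx":0,"ty":4,"tz":0,"ax":0,"ay":0,"az":0,"grip":0},{"tx":0,"ty":8,"tz":0,"ax":0,"ay":0,"az":0,"grip":0},{"tx":0,"ty":12,"tz":0,"ax":0,"ay":0,"az":0,"grip":0},{"tx":0,"ty":16,"tz":0,"ax":0,"ay":0,"az":0,"grip":0},{"tx":0,"ty":18,"tz":0,"ax":0,"ay":0,"az":0,"grip":0},{"tx":0,"ty":19,"tz":0,"ax":0,"ay":0,"az":0,"grip":0},{"tx":0,"ty":19,"tz":0,"ax":0,"ay":0,"az":0,"grip":0},{"tx":0,"ty":19,"tz":0,"ax":0,"ay":0,"az":0,"grip":0}]'
python3 - <<'E'
from h import *
s=arm.state(); im=arm.camera("side"); cv2.imwrite("pics/s2.png",im[100:400,150:550]); print(s["tcp_pos"],s["eef_rot"],s["joint_pos"].round(2))
E
```

```text
t: 3.25
tcp_pos: [0.5354, 0.1791, 0.2314]
eef_rot: [-1.571, 0.0, -1.643]
contact_force: [-0.3, -0.6, 0.2]
finger_gap: 0.0854
t: 4.05
tcp_pos: [0.5366, 0.1792, 0.0425]
eef_rot: [-1.569, 0.001, -1.644]
contact_force: [-0.0, 0.4, -0.1]
finger_gap: 0.0855
[0.53660304 0.17921992 0.04249493] [-1.56884720e+00  8.20016774e-04 -1.64414444e+00] [ 0.32  0.51 -0.11  0.94  0.    1.97]
```

View pics/s2.png

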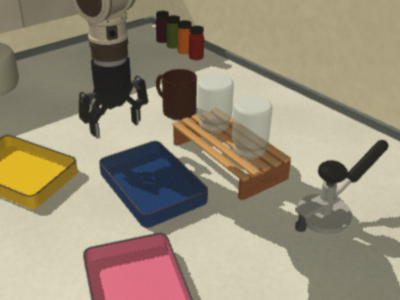

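The gripper is beside the tray's +y wall, clear of everything. I lower it, then push 43 mm gently toward −y.

```bash
python3 -m crank '[{"tx":0,"ty":2,"tz":0,"ax":0,"ay":0,"az":0,"grip":0},{"tx":0,"ty":3.4,"tz":0,"ax":0,"ay":0,"az":0,"grip":0},{"tx":0,"ty":3.9,"tz":0,"ax":0,"ay":0,"az":0,"grip":0},{"tx":0,"ty":3.9,"tz":0,"ax":0,"ay":0,"az":0,"grip":0},{"tx":1,"ty":3.9,"tz":0,"ax":0,"ay":0,"az":0,"grip":0},{"tx":2,"ty":3.9,"tz":0,"ax":0,"ay":0,"az":0,"grip":0},{"tx":2.5,"ty":3.9,"tz":0,"ax":0,"ay":0,"az":0,"grip":0},{"tx":2.8,"ty":3.9,"tz":0,"ax":0,"ay":0,"az":0,"grip":0},{"tx":3.1,"ty":3.9,"tz":0,"ax":0,"ay":0,"az":0,"grip":0},{"tx":3.4,"ty":3.9,"tz":0,"ax":0,"ay":0,"az":0,"grip":0},{"tx":3.7,"ty":3.9,"tz":0,"ax":0,"ay":0,"az":0,"grip":0},{"tx":4,"ty":3.9,"tz":0,"ax":0,"ay":0,"az":0,"grip":0},{"tx":4.3,"ty":3.9,"tz":0,"ax":0,"ay":0,"az":0,"grip":0},{"tx":4.3,"ty":3.9,"tz":0,"ax":0,"ay":0,"az":0,"grip":0},{"tx":4.3,"ty":3.9,"tz":0,"ax":0,"ay":0,"az":0,"grip":0}]'
python3 - <<'E'
from h import *
s=arm.state(); im=arm.camera("wrist"); cv2.imwrite("pics/w3.png",im); np.savez("w3.npz",p=s["tcp_pos"],r=s["eef_rot"])
rk=np.array([.6991,.0115,-.0718]); print("tcp in rack",rot(rk[2]).T@(s["tcp_pos"][:2]-rk[:2]))
E
```

```text
t: 5.6
tcp_pos: [0.5326, 0.1358, 0.0023]
eef_rot: [-1.57, -0.0, -1.644]
contact_force: [0.3, 2.4, 1.7]
finger_gap: 0.0856
tcp in rack [-0.17498458  0.11198855]
```

View pics/w3.png

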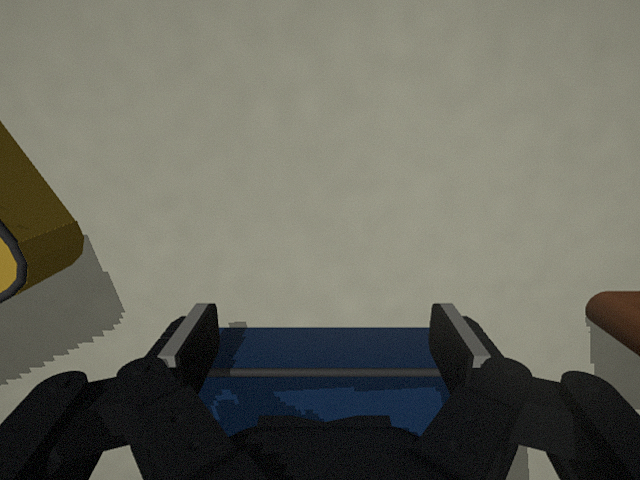

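The wrist view shows both fingers flat on the +y wall. The rim line runs level at row ~370 and the wall base at row ~327, so the tray is square. I compute the wall's y in the rack frame.

```bash
python3 - <<'E'
from h import *
d=np.load("w3.npz"); rk=np.array([.6991,.0115,-.0718])
for uv,z in (([(230,369),(425,369.5)],.03),([(230,327),(425,327)],0),([(587,305)],.02)): print(((wback(uv,z,d["p"],d["r"])-rk[:2])@rot(rk[2])).round(4).tolist())
im=cv2.imread("pics/w3.png"); print([im[v,320].tolist() for v in range(324,331)],[int(im[v,320].sum()) for v in range(362,380)])
E
```

```text
[[-0.2095, 0.1009], [-0.1367, 0.1006]]
[[-0.2169, 0.1008], [-0.1287, 0.1006]]
[[-0.0739, 0.1219]]
[[132, 145, 146], [132, 148, 151], [128, 141, 143], [93, 96, 95], [56, 31, 18], [65, 49, 37], [65, 48, 38]] [112, 141, 115, 140, 139, 97, 112, 150, 154, 180, 192, 179, 187, 121, 102, 94, 88, 121]
```

```bash
python3 -m crank '[{"tx":-1.5,"ty":0,"tz":0,"ax":0,"ay":0,"az":0,"grip":0},{"tx":-3,"ty":0,"tz":0,"ax":0,"ay":0,"az":0,"grip":0},{"tx":-3,"ty":-4,"tz":0,"ax":0,"ay":0,"az":0,"grip":0},{"tx":-3,"ty":-8,"tz":0,"ax":0,"ay":0,"az":0,"grip":0},{"tx":-3,"ty":-12,"tz":0,"ax":0,"ay":0,"az":0,"grip":0},{"tx":-3,"ty":-16,"tz":0,"ax":0,"ay":0,"az":0,"grip":0},{"tx":-3,"ty":-20,"tz":0,"ax":0,"ay":0,"az":0,"grip":0},{"tx":-3,"ty":-22.8,"tz":0,"ax":0,"ay":0,"az":0,"grip":0},{"tx":-3,"ty":-22.8,"tz":0,"ax":0,"ay":0,"az":0,"grip":0}]'
python3 -m crank '[{"tx":4,"ty":0,"tz":0,"ax":0,"ay":-8,"az":0,"grip":0},{"tx":8,"ty":0,"tz":0,"ax":0,"ay":-16,"az":0,"grip":0},{"tx":12,"ty":0,"tz":-0.5,"ax":0,"ay":-24,"az":0,"grip":0},{"tx":13.5,"ty":0,"tz":-0.5,"ax":0,"ay":-32,"az":0,"grip":0},{"tx":13.5,"ty":0,"tz":-0.5,"ax":0,"ay":-40,"az":0,"grip":0},{"tx":13.5,"ty":0,"tz":-0.5,"ax":0,"ay":-48,"az":0,"grip":0},{"tx":13.5,"ty":0,"tz":-0.5,"ax":0,"ay":-56,"az":0,"grip":0},{"tx":13.5,"ty":0,"tz":-0.5,"ax":0,"ay":-64,"az":0,"grip":0},{"tx":13.5,"ty":0,"tz":-0.5,"ax":0,"ay":-72,"az":0,"grip":0},{"tx":13.5,"ty":0,"tz":-0.5,"ax":0,"ay":-80,"az":0,"grip":0},{"tx":13.5,"ty":0,"tz":-0.5,"ax":0,"ay":-88,"az":0,"grip":0},{"tx":13.5,"ty":0,"tz":-0.5,"ax":0,"ay":-90,"az":0,"grip":0},{"tx":13.5,"ty":0,"tz":-0.5,"ax":0,"ay":-90,"az":0,"grip":0},{"tx":13.5,"ty":0,"tz":-0.5,"ax":0,"ay":-90,"az":0,"grip":0},{"tx":13.5,"ty":0,"tz":-0.5,"ax":0,"ay":-90,"az":0,"grip":0}]'
cat > chk.py <<'E'
from h import *
import sys
s=arm.state(); p,r=s["tcp_pos"],s["eef_rot"]; im=arm.camera("wrist"); n=sys.argv[1]; cv2.imwrite(f"pics/{n}.png",im); np.savez(n,p=p,r=r)
rk=np.array([.6991,.0115,-.0718]); x,e,c=wrist_tray(im,p,r,int(sys.argv[2])); print(cv2.boundingRect(c),np.abs(e).mean(),np.abs(e).max())
print("tray in rack",(rot(rk[2]).T@(x[:2]-rk[:2])).round(4),x[2]-rk[2],"tcp in rack",rot(rk[2]).T@(p[:2]-rk[:2]),p,r)
E
python3 chk.py w4 290
```

```text
t: 6.55
tcp_pos: [0.5371, 0.1676, 0.2353]
eef_rot: [-1.562, 0.003, -1.643]
contact_force: [0.2, 1.0, 0.1]
finger_gap: 0.0854
t: 8.05
tcp_pos: [0.5195, 0.0319, 0.2298]
eef_rot: [-1.571, 0.001, -0.074]
contact_force: [-0.7, 1.5, -0.2]
finger_gap: 0.0853
(209, 143, 216, 141) 0.3779987228230669 1.1924168384805107
tray in rack [-0.1724  0.0004] -0.002558184538875116 tcp in rack [-0.18056163  0.00750197] [0.51954177 0.03193583 0.22978936] [-1.57112954e+00  9.21176284e-04 -7.35661006e-02]
```

The tray now sits at rack x −172 mm, y +0.4 mm, yaw −0.003 rad. I move behind the near wall and go down.

```bash
python3 -m crank '[{"tx":-4,"ty":0,"tz":-0.3,"ax":0,"ay":-0.1,"az":0,"grip":0},{"tx":-8,"ty":0,"tz":-0.6,"ax":0,"ay":-0.1,"az":0,"grip":0},{"tx":-10.8,"ty":0,"tz":-0.75,"ax":0,"ay":-0.1,"az":0,"grip":0},{"tx":-10.8,"ty":4,"tz":-0.75,"ax":0,"ay":-0.1,"az":0,"grip":0},{"tx":-10.8,"ty":8,"tz":-0.75,"ax":0,"ay":-0.1,"az":0,"grip":0},{"tx":-10.8,"ty":12,"tz":-0.75,"ax":0,"ay":-0.1,"az":0,"grip":0},{"tx":-10.8,"ty":16,"tz":-0.75,"ax":0,"ay":-0.1,"az":0,"grip":0},{"tx":-10.8,"ty":20,"tz":-0.75,"ax":0,"ay":-0.1,"az":0,"grip":0},{"tx":-10.8,"ty":22,"tz":-0.75,"ax":0,"ay":-0.1,"az":0,"grip":0},{"tx":-10.8,"ty":22.7,"tz":-0.75,"ax":0,"ay":-0.1,"az":0,"grip":0},{"tx":-10.8,"ty":22.7,"tz":-0.75,"ax":0,"ay":-0.1,"az":0,"grip":0},{"tx":-10.8,"ty":22.7,"tz":-0.75,"ax":0,"ay":-0.1,"az":0,"grip":0}]'
python3 - <<'E'
from h import *
s=arm.state();rk=np.array([.6991,.0115,-.0718]); print("tcp in rack",rot(rk[2]).T@(s["tcp_pos"][:2]-rk[:2]),s["eef_rot"][2]-rk[2])
E
```

```text
t: 9.3
tcp_pos: [0.4126, 0.0322, 0.0043]
eef_rot: [-1.571, -0.002, -0.072]
contact_force: [-1.1, 0.8, 0.3]
finger_gap: 0.0853
tcp in rack [-2.87215868e-01  5.33471420e-05] -8.993881846039442e-05
```

```bash
python3 -m crank '[{"tx":1.5,"ty":0,"tz":0,"ax":0,"ay":0,"az":0,"grip":0},{"tx":2.5,"ty":0,"tz":0,"ax":0,"ay":0,"az":0,"grip":0},{"tx":3,"ty":0,"tz":0,"ax":0,"ay":0,"az":0,"grip":0},{"tx":3.4,"ty":0,"tz":0,"ax":0,"ay":0,"az":0,"grip":0},{"tx":3.8,"ty":0,"tz":0,"ax":0,"ay":0,"az":0,"grip":0},{"tx":4.2,"ty":0,"tz":0,"ax":0,"ay":0,"az":0,"grip":0},{"tx":4.6,"ty":0,"tz":0,"ax":0,"ay":0,"az":0,"grip":0},{"tx":5,"ty":0,"tz":0,"ax":0,"ay":0,"az":0,"grip":0},{"tx":5.4,"ty":0,"tz":0,"ax":0,"ay":0,"az":0,"grip":0},{"tx":5.8,"ty":0,"tz":0,"ax":0,"ay":0,"az":0,"grip":0},{"tx":6.2,"ty":0,"tz":0,"ax":0,"ay":0,"az":0,"grip":0},{"tx":6.6,"ty":0,"tz":0,"ax":0,"ay":0,"az":0,"grip":0},{"tx":7,"ty":0,"tz":0,"ax":0,"ay":0,"az":0,"grip":0},{"tx":7.4,"ty":0,"tz":0,"ax":0,"ay":0,"az":0,"grip":0},{"tx":7.6,"ty":0,"tz":0,"ax":0,"ay":0,"az":0,"grip":0},{"tx":7.6,"ty":0,"tz":0,"ax":0,"ay":0,"az":0,"grip":0},{"tx":7.6,"ty":0,"tz":0,"ax":0,"ay":0,"az":0,"grip":0}]'
python3 -m crank '[{"tx":0.3,"ty":0,"tz":0,"ax":0,"ay":0,"az":0,"grip":0},{"tx":0.6,"ty":0,"tz":0,"ax":0,"ay":0,"az":0,"grip":0},{"tx":0.9,"ty":0,"tz":0,"ax":0,"ay":0,"az":0,"grip":0},{"tx":1.2,"ty":0,"tz":0,"ax":0,"ay":0,"az":0,"grip":0},{"tx":1.5,"ty":0,"tz":0,"ax":0,"ay":0,"az":0,"grip":0},{"tx":1.8,"ty":0,"tz":0,"ax":0,"ay":0,"az":0,"grip":0},{"tx":2.1,"ty":0,"tz":0,"ax":0,"ay":0,"az":0,"grip":0},{"tx":2.1,"ty":0,"tz":0,"ax":0,"ay":0,"az":0,"grip":0}]'
python3 - <<'E'
from h import *
s=arm.state(); rk=np.array([.6991,.0115,-.0718]); print("tcp in rack",rot(rk[2]).T@(s["tcp_pos"][:2]-rk[:2]),s["eef_rot"][2]-rk[2])
cv2.imwrite("pics/s5.png",np.hstack([cv2.resize(arm.camera("side")[150:350,230:460],None,fx=2,fy=2)[:, :440],cv2.resize(arm.camera("scene")[180:380,225:395],None,fx=2,fy=2)]))
E
```

```text
t: 11.0
tcp_pos: [0.488, 0.0266, 0.0036]
eef_rot: [-1.571, -0.002, -0.072]
contact_force: [-0.4, -0.8, 0.3]
finger_gap: 0.0852
t: 11.8
tcp_pos: [0.5094, 0.0251, 0.0033]
eef_rot: [-1.571, -0.002, -0.072]
contact_force: [-1.3, 0.4, 1.1]
finger_gap: 0.0854
tcp in rack [-1.90167282e-01 -8.55216139e-05] -8.748930365962138e-05
```

View pics/s5.png

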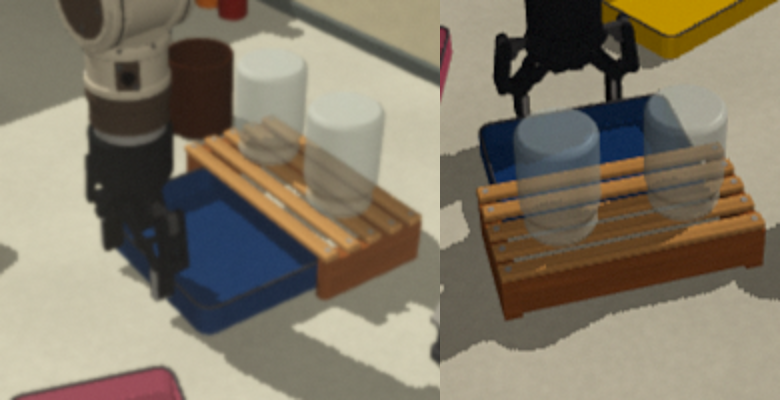

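The tray's leading wall is under the slats, between the boards and square, with force near zero. I continue.

```bash
python3 -m crank '[{"tx":0.5,"ty":0,"tz":0,"ax":0,"ay":0,"az":0,"grip":0},{"tx":1,"ty":0,"tz":0,"ax":0,"ay":0,"az":0,"grip":0},{"tx":1.5,"ty":0,"tz":0,"ax":0,"ay":0,"az":0,"grip":0},{"tx":2,"ty":0,"tz":0,"ax":0,"ay":0,"az":0,"grip":0},{"tx":2.5,"ty":0,"tz":0,"ax":0,"ay":0,"az":0,"grip":0},{"tx":3,"ty":0,"tz":0,"ax":0,"ay":0,"az":0,"grip":0},{"tx":3.5,"ty":0,"tz":0,"ax":0,"ay":0,"az":0,"grip":0},{"tx":4,"ty":0,"tz":0,"ax":0,"ay":0,"az":0,"grip":0},{"tx":4.5,"ty":0,"tz":0,"ax":0,"ay":0,"az":0,"grip":0},{"tx":5,"ty":0,"tz":0,"ax":0,"ay":0,"az":0,"grip":0},{"tx":5,"ty":0,"tz":0,"ax":0,"ay":0,"az":0,"grip":0}]'
python3 -m crank '[{"tx":0.4,"ty":0,"tz":0,"ax":0,"ay":0,"az":0,"grip":0},{"tx":0.8,"ty":0,"tz":0,"ax":0,"ay":0,"az":0,"grip":0},{"tx":1.2,"ty":0,"tz":0,"ax":0,"ay":0,"az":0,"grip":0},{"tx":1.6,"ty":0,"tz":0,"ax":0,"ay":0,"az":0,"grip":0},{"tx":2,"ty":0,"tz":0,"ax":0,"ay":0,"az":0,"grip":0},{"tx":2.4,"ty":0,"tz":0,"ax":0,"ay":0,"az":0,"grip":0},{"tx":2.8,"ty":0,"tz":0,"ax":0,"ay":0,"az":0,"grip":0},{"tx":3.2,"ty":0,"tz":0,"ax":0,"ay":0,"az":0,"grip":0},{"tx":3.2,"ty":0,"tz":0,"ax":0,"ay":0,"az":0,"grip":0}]'
```

```text
t: 13.0
tcp_pos: [0.5595, 0.0215, 0.0035]
eef_rot: [-1.571, -0.002, -0.072]
contact_force: [0.7, 0.4, -0.0]
finger_gap: 0.0855
t: 13.9
tcp_pos: [0.5915, 0.0192, 0.0033]
eef_rot: [-1.571, -0.002, -0.072]
contact_force: [-1.4, -0.2, 0.5]
finger_gap: 0.0857
```

```bash
python3 -m crank '[{"tx":0.1,"ty":0,"tz":0,"ax":0,"ay":0,"az":0,"grip":0},{"tx":0.2,"ty":0,"tz":0,"ax":0,"ay":0,"az":0,"grip":0},{"tx":0.3,"ty":0,"tz":0,"ax":0,"ay":0,"az":0,"grip":0},{"tx":0.4,"ty":0,"tz":0,"ax":0,"ay":0,"az":0,"grip":0},{"tx":0.5,"ty":0,"tz":0,"ax":0,"ay":0,"az":0,"grip":0},{"tx":0.5,"ty":0,"tz":0,"ax":0,"ay":0,"az":0,"grip":0}]'
python3 -m crank '[{"tx":0.1,"ty":0,"tz":0,"ax":0,"ay":0,"az":0,"grip":0},{"tx":0.1,"ty":0,"tz":0,"ax":0,"ay":0,"az":0,"grip":0}]'
python3 -m crank '[{"tx":0.1,"ty":0,"tz":0,"ax":0,"ay":0,"az":0,"grip":0},{"tx":0.1,"ty":0,"tz":0,"ax":0,"ay":0,"az":0,"grip":0}]'
```

```text
t: 14.5
tcp_pos: [0.5953, 0.0188, 0.0032]
eef_rot: [-1.571, -0.001, -0.072]
contact_force: [-3.2, 0.4, 0.9]
finger_gap: 0.0851
t: 14.7
tcp_pos: [0.5962, 0.0188, 0.0032]
eef_rot: [-1.571, -0.0, -0.072]
contact_force: [-1.6, 0.3, 0.9]
finger_gap: 0.0856
t: 14.9
tcp_pos: [0.5973, 0.0187, 0.0032]
eef_rot: [-1.571, -0.0, -0.072]
contact_force: [-2.5, 0.3, 0.8]
finger_gap: 0.0856
```

```bash
for i in 1 2; do python3 -m crank '[{"tx":0.1,"ty":0,"tz":0,"ax":0,"ay":0,"az":0,"grip":0},{"tx":0.1,"ty":0,"tz":0,"ax":0,"ay":0,"az":0,"grip":0}]' | grep -E 'tcp_pos|force'; done
```

```text
tcp_pos: [0.5983, 0.0186, 0.0032]
contact_force: [-1.8, -0.7, 0.4]
tcp_pos: [0.5993, 0.0186, 0.0033]
contact_force: [-1.9, -0.0, -0.3]
```

```bash
for i in 1 2 3; do python3 -m crank '[{"tx":0.1,"ty":0,"tz":0,"ax":0,"ay":0,"az":0,"grip":0},{"tx":0.1,"ty":0,"tz":0,"ax":0,"ay":0,"az":0,"grip":0}]' | grep -E 'tcp_pos|force'; done
```

```text
tcp_pos: [0.5995, 0.0185, 0.0032]
contact_force: [-4.2, 0.6, 2.2]
tcp_pos: [0.5996, 0.0185, 0.0033]
contact_force: [-6.4, 0.4, 3.6]
tcp_pos: [0.5996, 0.0185, 0.0032]
contact_force: [-8.5, 0.6, 6.1]
```

The TCP stops at x 0.5996 while the force climbs, so the tray is against the back rail. I back straight off, then lift.

```bash
python3 -m crank '[{"tx":-0.5,"ty":0,"tz":0,"ax":0,"ay":0,"az":0,"grip":0},{"tx":-2,"ty":0,"tz":0,"ax":0,"ay":0,"az":0,"grip":0},{"tx":-5,"ty":0,"tz":0,"ax":0,"ay":0,"az":0,"grip":0},{"tx":-7,"ty":-2,"tz":0,"ax":0,"ay":0,"az":0,"grip":0},{"tx":-7,"ty":-6,"tz":0,"ax":0,"ay":0,"az":0,"grip":0},{"tx":-7,"ty":-10,"tz":0,"ax":0,"ay":0,"az":0,"grip":0},{"tx":-7,"ty":-14,"tz":0,"ax":0,"ay":0,"az":0,"grip":0},{"tx":-7,"ty":-18,"tz":0,"ax":0,"ay":0,"az":0,"grip":0},{"tx":-7,"ty":-22,"tz":0,"ax":0,"ay":0,"az":0,"grip":0},{"tx":-7,"ty":-22.5,"tz":0,"ax":0,"ay":0,"az":0,"grip":0},{"tx":-7,"ty":-22.5,"tz":0,"ax":0,"ay":0,"az":0,"grip":0},{"tx":-7,"ty":-22.5,"tz":0,"ax":0,"ay":0,"az":0,"grip":0}]'
python3 - <<'E'
from h import *
s=arm.state(); im=arm.camera("wrist"); np.savez("w6",p=s["tcp_pos"],r=s["eef_rot"]); cv2.imwrite("pics/w6.png",im)
sc=arm.camera("scene"); cv2.imwrite("pics/s6.png",sc); a=cv2.imread("pics/scene0.png")
cv2.imwrite("pics/v6.png",np.vstack([cv2.resize(im[170:420,150:490],(680,500))[:330],cv2.resize(np.hstack([sc[210:370,150:480],a[210:370,150:480]]),None,fx=1.03,fy=1.5)[:, :680]]))
E
```

```text
t: 17.1
tcp_pos: [0.5321, 0.0234, 0.2274]
eef_rot: [-1.571, 0.0, -0.072]
contact_force: [-0.7, 0.6, -0.0]
finger_gap: 0.0856
```

View pics/v6.png

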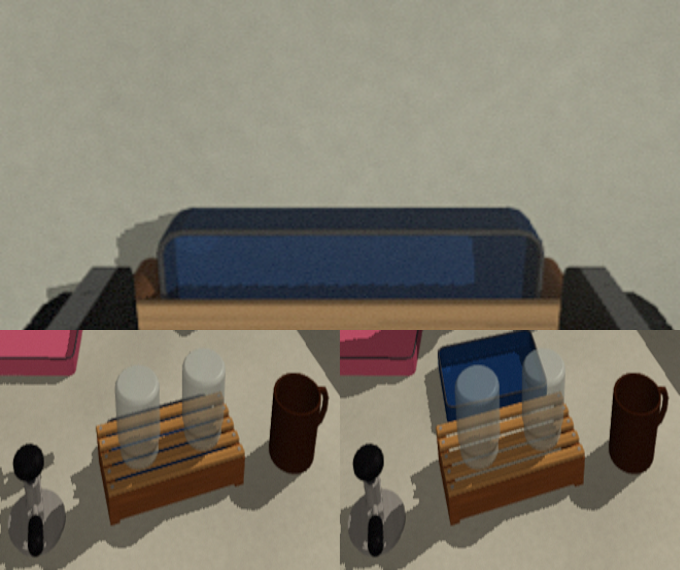

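Jars, mug and seamer stand as before (lower left is now, lower right is the start). The tray's near rim is level at rows ~285 in the wrist frame, protruding from the rack front. Numeric check:

```bash
python3 - <<'E'
from h import *
d=np.load("w6.npz"); rk=np.array([.6991,.0115,-.0718]); F=lambda uv,z:((wback(uv,z,d["p"],d["r"])-rk[:2])@rot(rk[2])).round(4).tolist()
print("rim",F([(250,285.5),(400,285.5)],.03),"base",F([(250,274.3),(400,274.3)],0),"slat",F([(225,321),(425,321)],.053),"rim sides",F([(229.5,310),(421.5,310)],.03))
a=cv2.imread("pics/scene0.png");b=cv2.imread("pics/s6.png")
df=cv2.absdiff(a,b).max(2)
for n,(y0,y1,x0,x1) in dict(mug=(235,305,408,470),seamer=(285,362,155,218),jars=(225,262,262,370)).items():
    print(n,cv2.phaseCorrelate(np.float32(cv2.cvtColor(a[y0:y1,x0:x1],6)),np.float32(cv2.cvtColor(b[y0:y1,x0:x1],6))),(df[y0:y1,x0:x1]>40).mean())
print(arm.state()["contact_force"])
E
```

```text
rim [[-0.088, -0.0761], [-0.0878, 0.0774]] base [[-0.0878, -0.0819], [-0.0876, 0.0834]] slat [[-0.0604, -0.0979], [-0.0602, 0.099]] rim sides [[-0.0601, -0.0992], [-0.0599, 0.1016]]
mug ((-0.02788646980293663, -0.009304279036520313), 1.0073110022478633) 0.0
seamer ((0.0043727100687718234, -0.09281249804449487), 0.9046801121905446) 0.05792620078334364
jars ((2.0013637770260573, 1.3889933343598493), 0.17780491996694495) 0.7372372372372372
[ 0.87662895  0.5979601  -0.72184201]
```

```bash
python3 -c "
from workcell import arm
print(arm.sign_off())"
```

```text
the job is handed in; nothing more can be done
None
```

The blue tray is pushed home against the rack's back rail, and I handed the job in at about 17 s of the 72 s allowed. I first pushed it sideways 12 mm to line it up and square it. I then pushed it in with both open fingers on the near wall, backed straight off and lifted the arm clear.

**Checks that passed:**
- **Home:** at the end the arm stopped advancing while the force rose to about 8.5 N along the push direction.
- **Position:** the near wall measured at rack x of about −88 mm. The nominal is −90 mm, and the 2 mm difference is within calibration.
- **Centring and angle:** the tray is centred to about 1 mm and square to under 0.005 rad.
- **Mug and seamer:** they show no shift (under 0.1 px) between the first and last scene pictures.
- **Arm:** the arm is clear, with the wrist force at noise level.

**Check that was inconclusive:** the automatic image comparison for the jars gave no usable result, because the tray behind the clear glass had changed. By eye, both jars stand upright in their starting places.

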